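# Reset the frozen camera-control panel behind its push-to-open flap

### The arm

A 6-joint arm with a two-finger parallel gripper is mounted at the origin on the work surface. World frame = base frame: x ahead of the robot, y to its left, z up, the work surface at z = 0. Lengths are in m, angles in rad, forces in N, time in s.
With the tool pointing down it reaches from about 0.35 to 0.775 m from the base axis. Payload 7.3 kg.
Tool frame: the origin (TCP) lies on the centre line of the jaws, within the pads' length; the fingertips stand 8 mm ahead of it and the grasp point (between the pads) lies 11 mm behind it; x points along the fingers, z is the direction in which the jaws open and shut, and the axes are right-handed (so a half turn about x gives the same grasp; the last joint's range is limited). The gripper opens to 92 mm and grips with 3 to 60 N. Pads are 19 mm wide; open, the fingers measure 130 mm over their backs; the gripper's body (75 mm by 190 mm) begins 47 mm behind the grasp point.
Start: joints at [0.998, 0.342, 1.524, -0, 1.275, -0.146], TCP at [0.217, 0.478, 0.235] pointing down, gripper open.
Joint ranges: [-2.53, 2.53], [-0.77, 2.02], [0.04, 2.7], [-1, 4.14], [0.28, 2.66], [-3.11, 3.11]. Speed limits (rad/s): [2.57, 2.57, 3.14, 3.14, 3.14, 3.14].

### API

Orientations are given as a 3x3 rotation matrix whose columns are the frame's x, y, z axes.
In Python, from station import ctrl gives the robot as it stands.
- The arm moves only by the tool jog_arm, never from a script. Its argument "deltas" is a list of rows, each an object of numbers: "ax", "ay", "az": the turn, a rotation vector about the tool's x, y, z in rad; "x", "y", "z": the shift along the tool's x, y, z in cm; "jaw": the finger opening in cm, from 0 to 9.18. A call has 1 to 12 rows; each row is the pose to reach, as a shift and turn from the pose commanded when the call began, along the tool's axes at that moment; what a row does not reach only later rows make up. A row lasts 1/12 s, in which the tool goes at most 41.7 mm and 7.16 degrees, less where a joint would pass 70% of its speed; a pose out of reach is approached as far as the arm can. A call with a gripper value outside its range is refused whole. The fingers move at their own pace and stop on an object; "squeeze" is the grip in N (left out, the last holds). Time passes only in rows, so rows that repeat a pose let the fingers close. It gives the time, the measured TCP pose, the force and the opening at its end, in the units of the state.
- ctrl.observe(): the state, without advancing time (a new reading comes with each control period).
- ctrl.read_camera(name): name is "scene" or "side" or "wrist"; returns the picture (420x560x3 uint8, blue, green, red); there is no depth.
- ctrl.calibration(name): a dict with "camera_matrix" (3x3 intrinsics, pixels), "dist" ([k1, k2, p1, p2, k3] as OpenCV has them; the pictures are not rectified), "R" (3x3) and "t" (3): a world point X has camera coordinates R X + t; the wrist camera has in their place "hand_eye" (4x4, takes a point from camera to tool coordinates, whose origin is the TCP and whose axes are the tool frame's). Camera axes: x right, y down, z forward; pixel columns grow to the right and rows downward; lengths in m; the calibration is good to about 2 mm. A picture is of the moment at which its call begins: read the wrist's pose just before it. calibration takes no time and is no camera call.
- ctrl.close_job(): hands the job in, once; it reports no verdict.
The state is a dict: "time": time; "joint_positions": joint angles; "qd": joint speeds; "joint_efforts": joint torques, N m; "position": TCP position; "eef_rot": TCP orientation; "wrist_force": force on the tool from outside, world axes, zero at the start; "ft_torque": the same for the moment, N m; "grip_width": opening from 0.0 (shut) to 1.0 (fully open).
Only numpy, scipy, OpenCV 4.12 (cv2) and the standard library are available. Lean on these libraries where they do the work, as an engineer would, in place of code of your own. Each camera call takes 0.05 s, during which the arm holds its last target.

### The job

The camera-control panel on the desk has frozen and needs its reset button pressed. Press down on the right-hand edge of the closed aluminium service flap, at the dark dot, until the catch lets go and the flap springs ajar, push the flap up and over with the fingertips until it stands wide open by itself, then press the red button in the well fully down and let it come back up, leaving the flap open. Leave the blue button, the mug, the toy car and the intercom pack as they are.

Things in the scene. Friction and masses are not known exactly. Their poses are not given: they have to be found in the camera images.
- panel: camera-control panel: dark grey steel desktop housing 200 (x) x 400 (y) x 67 mm high, fixed to the desk, turned by up to about 12 degrees. Origin: middle of its underside; x points away from the operator (its front faces -x), y to its left, z up. The left half (y above 0) is closed and carries keys, a display and two dials 16 mm high; the right half has a well closed by the flap
- stick (a point): top of the black joystick on the panel's left half, 32 mm thick, reaching 63 mm above the panel's top; fixed
- well (a point): middle of the floor of the well, 14 mm above the desk; the well is 164 (x) x 136 mm (y) and 53 mm deep, its walls right and left 32 mm thick. In it are the red and the blue button, sockets along its left side up to 10 mm above the floor, and the flap's white spring pin, 10 mm across, 31 mm left of this point, its top 82 mm above the desk once the flap is ajar
- flap (a joint): angle of the service flap in rad: 0 closed, flush with the top; negative when pressed in (to -0.04); about 0.5 when sprung ajar, 1.57 upright, 1.83 at its stop. Aluminium plate 158 (x) x 130 mm (y), 4 mm thick, 0.2 kg, hinged along its left edge (towards the keys). Damped; falls back onto its spring pin (ajar) if let go too early; stays where it is left from about 1.5 on
- flap_press (a point): dark dot 16 mm across on the flap's upper face, 16 mm in from the middle of its free right-hand edge, 67 mm above the desk when closed; moves with the flap. The touch catch lies below: pressing the edge in 3 to 5 mm (about 6 N) frees it, and as the finger goes away the spring pin lifts the flap ajar within a second. Pulling cannot open it while the catch holds
- flap_edge (a point): middle of the flap's free (right-hand) edge, half way through its 4 mm thickness; moves with the flap. Ajar, it stands about 62 mm above its closed height, and 1 to 3 N upward there swings the flap further open
- flap_hinge (a point): middle of the hinge line along the flap's left edge, 65 mm above the desk, 130 mm from flap_edge. The hinge line runs along the panel's x and the free edge swings up and over to the panel's left; the point's own axes turn with the flap
- reset (a joint): travel of the red reset button in m: 0 up, 0.006 fully down; springs back; about 5 N fully down
- reset_top (a point): middle of the top of the red button (20 mm across), in the front half of the well: at x -40, y -120 mm of the panel, 46 mm above the desk when up, pressed straight down
- config (a joint): travel of the blue button in m: 0 up, 0.006 fully down; must not be pressed
- config_top (a point): middle of the top of the blue button (20 mm across, as high as the red one), 80 mm behind the red one (panel's +x)
- mug: white mug 80 mm across, 92 mm high, standing loose on the desk beside the panel; origin: middle of its underside
- car: small red toy car 74 x 38 x 32 mm, loose on the desk on the other side of the panel; origin: middle of its underside
- beltpack: grey intercom belt pack 62 x 95 x 30 mm with a yellow and a green key, lying loose on the desk in front of the panel's left half; origin: middle of its underside

How it is judged:
By the outcome, as a careful person would: the job done as asked, in the order asked, and still so for the second after the job is handed in, with the robot touching nothing.
It also fails if it takes over 54 s, if anything falls off the work surface, if the arm or the gripper's body presses on something with over 40 N, if the wrist force passes 120 N, or if a joint passes its speed limit or range.

## Working session

There is one attempt and no reset: what is moved stays moved. The work goes in short steps, Python scripts to look and compute and a tool call to move; the robot and the scene stay as the last step left them, time stands still between calls to the robot, and variables do not carry over. Pictures are saved under pics/ and viewed, and the job is handed in when it is done.

Besides the shell and the picture viewer there is one more tool, called after "Emit:" by a JSON object that holds its "op" and its "data", one argument or row to a line. jog_arm: Moves the arm, as the interface text tells. Its arguments: {"type":"object","properties":{"deltas":{"type":"array"},"squeeze":{"type":"number"}},"required":["deltas"]}

```bash
mkdir -p pics; ls
python3 - <<'E'
from station import ctrl
import cv2,numpy as np
s=ctrl.observe()
for k,v in s.items(): print(k,np.round(v,3).tolist())
for n in("scene","side","wrist"):
    cv2.imwrite(f"pics/{n}0.png",ctrl.read_camera(n))
    c=ctrl.calibration(n); print(n,{k:np.round(v,4).tolist() for k,v in c.items()})
E
```

```text
pics
time 0.0
joint_positions [0.998, 0.343, 1.525, -0.0, 1.275, -0.146]
qd [-0.001, 0.0, 0.001, 0.0, 0.001, -0.0]
joint_efforts [-0.0, -43.124, -24.422, 0.072, 0.056, -0.0]
position [0.217, 0.478, 0.234]
eef_rot [[-0.001, -0.91, 0.414], [-0.001, 0.414, 0.91], [-1.0, 0.0, -0.002]]
wrist_force [0.958, -0.557, -0.684]
ft_torque [-0.016, 0.001, -0.055]
grip_width 1.0
scene {'camera_matrix': [[428.0616, 0.0, 281.2083], [0.0, 428.0616, 213.6033], [0.0, 0.0, 1.0]], 'dist': [-0.0893, 0.0, 0.0, 0.0, 0.0], 'R': [[0.3427, 0.9394, -0.0084], [0.5541, -0.2093, -0.8057], [-0.7586, 0.2714, -0.5923]], 't': [-0.3126, -0.1707, 1.4596]}
side {'camera_matrix': [[545.8321, 0.0, 289.9259], [0.0, 545.8321, 215.751], [0.0, 0.0, 1.0]], 'dist': [0.0395, 0.0, 0.0, 0.0, 0.0], 'R': [[0.9847, -0.1742, -0.0059], [-0.1385, -0.7615, -0.6331], [0.1058, 0.6243, -0.774]], 't': [-0.5139, 0.2448, 1.2263]}
wrist {'camera_matrix': [[317.5766, 0.0, 281.5162], [0.0, 317.5766, 210.7], [0.0, 0.0, 1.0]], 'dist': [-0.0653, 0.0, 0.0, 0.0, 0.0], 'hand_eye': [[0.0003, -0.2962, 0.9551, -0.1519], [-0.0003, -0.9551, -0.2962, 0.0802], [1.0, -0.0002, -0.0004, 0.0012], [0.0, 0.0, 0.0, 1.0]]}
```

View pics/scene0.png

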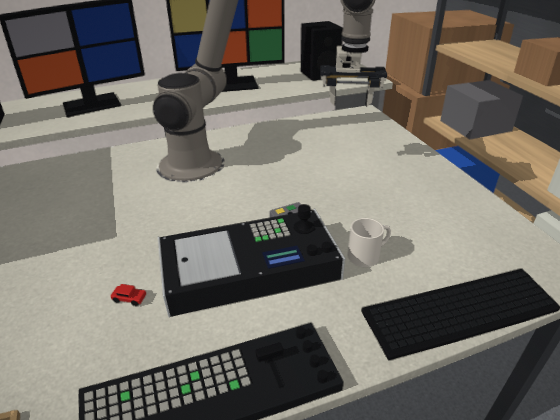

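View pics/side0.png

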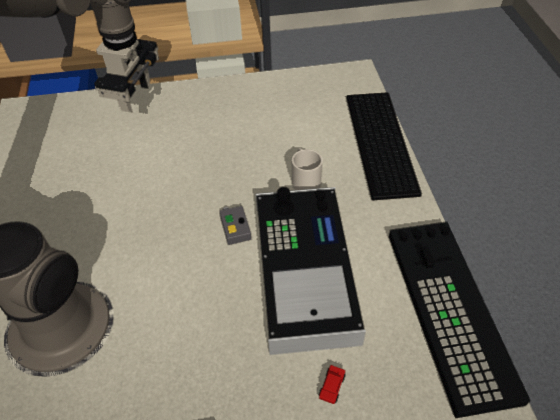

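View pics/wrist0.png

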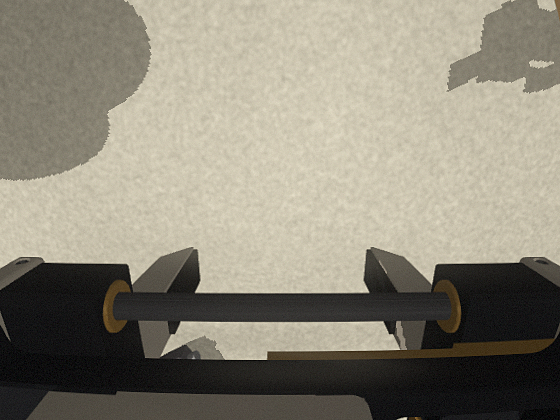

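Run:
```python
import cv2
a=cv2.imread("pics/side0.png")[170:370,215:385]; cv2.imwrite("pics/side0z.png",cv2.resize(a,None,fx=3,fy=3,interpolation=cv2.INTER_CUBIC))
a=cv2.imread("pics/scene0.png")[195:315,150:350]; cv2.imwrite("pics/scene0z.png",cv2.resize(a,None,fx=4,fy=4,interpolation=cv2.INTER_CUBIC))
```

```text
(no output)
```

View pics/side0z.png

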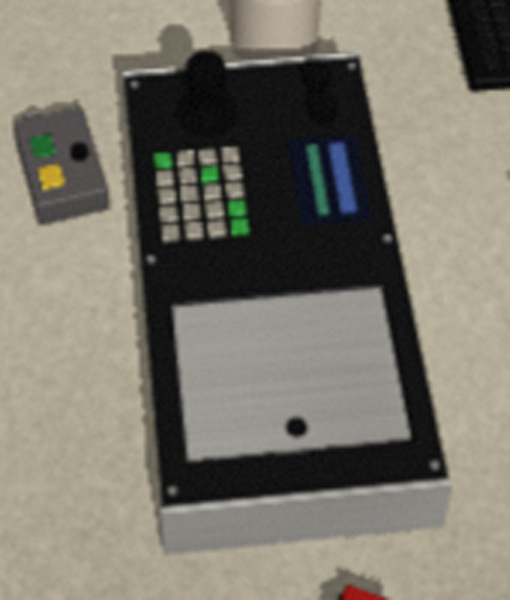

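View pics/scene0z.png

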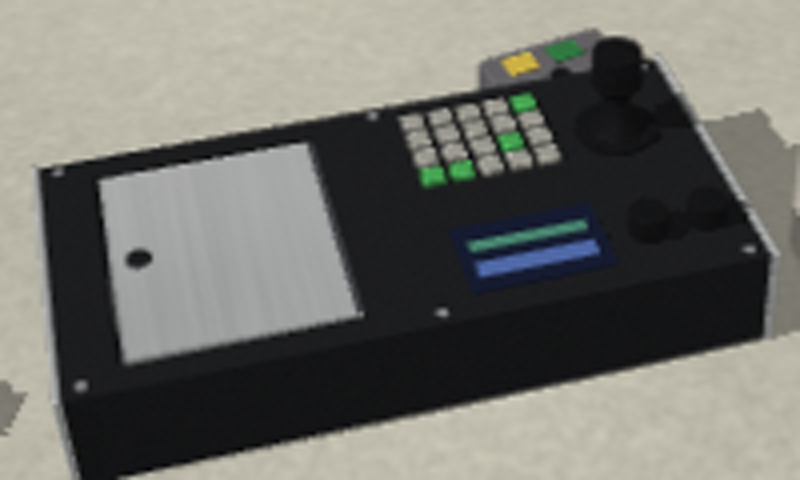

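```bash
cat > h.py <<'E'
from station import ctrl
import cv2,numpy as np
from scipy.optimize import least_squares
def proj(n,P):
    c=ctrl.calibration(n)
    r,_=cv2.Rodrigues(np.array(c["R"],float))
    return cv2.projectPoints(np.array(P,float).reshape(-1,1,3),r,np.array(c["t"],float),np.array(c["camera_matrix"],float),np.array(c["dist"],float))[0].reshape(-1,2)
def w(p,P):
    c,s=np.cos(p[2]),np.sin(p[2]); P=np.array(P,float)
    return np.c_[p[0]+c*P[:,0]-s*P[:,1],p[1]+s*P[:,0]+c*P[:,1],P[:,2]]
E
python3 - <<'E'
from h import *
z=.067
P=[[-.079,-.035,z],[.079,-.035,z],[.079,-.165,z],[-.079,-.165,z],[0,-.149,z],[-.1,.2,z],[.1,.2,z],[.1,-.2,z],[-.1,-.2,z]]
sd=(np.array([[172,305],[381,288],[411,439],[187,461],[296,427],[122,73],[358,57],[447,485],[162,508]])+.5)/3-.5+[215,170]
sc=(np.array([[310,143],[363,314],[124,362],[99,180],[139,258],[658,60],[775,255],[75,410],[38,168]])+.5)/4-.5+[150,195]
m=[0,1,2,3,4,5,6,7,8]
def f(p,which):
    o=[]
    if 'a' in which:o.append(proj("side",w(p,P))-sd)
    if 'b' in which:o.append(proj("scene",w(p,P))-sc)
    return np.concatenate(o).ravel()
for k in('a','b','ab'):
    r=least_squares(f,[.6,0,0],args=(k,),loss='soft_l1'); print(k,r.x, np.degrees(r.x[2])); print(np.round(f(r.x,k).reshape(-1,2),1).tolist())
np.save("p.npy",r.x)
print(w(r.x,[P[4],[0,-.165,.065],[0,-.035,.065],[-.04,-.12,.046],[.04,-.12,.046]]).round(4))
E
```

```text
a [ 0.56456095  0.04160672 -0.07125587] -4.082660619426338
[[-0.0, 0.2], [-0.5, -0.3], [-0.5, -0.0], [0.1, -0.2], [-0.1, 0.8], [0.7, 0.8], [0.3, -0.3], [0.4, -1.4], [-0.2, 0.3]]
b [ 0.56559175  0.04445573 -0.06515058] -3.7328534415691426
[[0.1, -0.3], [0.2, 0.0], [0.3, 0.2], [-0.0, 0.2], [0.0, 0.7], [-0.1, -0.5], [0.5, -0.1], [-3.3, -1.4], [0.1, 0.5]]
ab [ 0.56495401  0.04331517 -0.06924462] -3.9674245343806347
[[0.1, -0.4], [-0.5, -1.0], [-0.4, -0.8], [0.3, -0.9], [0.1, 0.1], [0.6, 0.3], [0.1, -0.8], [0.6, -2.2], [0.0, -0.4], [-0.3, -0.4], [-0.6, -0.0], [-0.5, -0.1], [-0.4, -0.1], [-0.5, 0.4], [-0.3, -0.4], [-0.1, 0.2], [-4.1, -1.7], [-0.3, 0.2]]
[[ 0.5546 -0.1053  0.067 ]
 [ 0.5535 -0.1213  0.065 ]
 [ 0.5625  0.0084  0.065 ]
 [ 0.5167 -0.0736  0.046 ]
 [ 0.5966 -0.0792  0.046 ]]
```

```bash
cat >> h.py <<'E'
from scipy.spatial.transform import Rotation as Ro
p=np.load("p.npy")
def Rp(tilt):
    "tool orientation: jaws along panel x, tool x tilted by tilt(deg) from down toward panel +y"
    t=np.radians(tilt); R=np.array([[0,0,1],[np.sin(t),np.cos(t),0],[-np.cos(t),np.sin(t),0]])
    return Ro.from_euler('z',p[2]).as_matrix()@R
def off(tilt,a,b):  # panel y,z offset (mm) of point a*x+b*y of tool
    t=np.radians(tilt); return np.array([a*np.sin(t)+b*np.cos(t),-a*np.cos(t)+b*np.sin(t)])
def delta(R,pos,s=None):
    s=s or ctrl.observe(); R0=np.array(s["eef_rot"]); p0=np.array(s["position"])
    d=100*R0.T@(np.array(pos)-p0); r=Ro.from_matrix(R0.T@R).as_rotvec()
    return d.round(2),r.round(3)
def tgt(tilt,x,y,z): # panel mm -> delta
    return delta(Rp(tilt),w(p,[[x/1e3,y/1e3,z/1e3]])[0])
def st():
    s=ctrl.observe(); P=np.array(s["position"]); c=Ro.from_euler('z',-p[2]).as_matrix()
    q=c@(P-[p[0],p[1],0]); print("t",round(s["time"],2),"panel mm",(q*1e3).round(1),"F",np.round(c@s["wrist_force"],1),"q",np.round(s["joint_positions"],3).tolist(), "R",(c@np.array(s["eef_rot"])).round(3).tolist(),"g",round(s["grip_width"],3))
E
python3 - <<'E'
from h import *
st(); print(tgt(0,0,-149,200))
E
```

```text
t 0.15 panel mm [-377.   409.3  234.2] F [-0.5  0.  -0.3] q [0.998, 0.343, 1.525, 0.0, 1.275, -0.146] R [[-0.001, -0.937, 0.35], [-0.001, 0.35, 0.937], [-1.0, 0.0, -0.001]] g 0.997
(array([  3.45, -54.86, -39.1 ]), array([ 1.213e+00, -1.000e-03,  0.000e+00]))
```

Emit:
{"op": "jog_arm", "data": {
  "deltas": [
    {"x": 0,"y": -3,"z": -2,"ax": 0.07,"jaw": 0},
    {"x": 0,"y": -6,"z": -4.3,"ax": 0.15,"jaw": 0},
    {"x": 0,"y": -9,"z": -6.4,"ax": 0.22,"jaw": 0},
    {"x": 0,"y": -12,"z": -8.5,"ax": 0.3,"jaw": 0},
    {"x": 0,"y": -15,"z": -10.7,"ax": 0.37,"jaw": 0},
    {"x": 0,"y": -18,"z": -12.8,"ax": 0.44,"jaw": 0},
    {"x": 0,"y": -21,"z": -15,"ax": 0.5,"jaw": 0},
    {"x": 0,"y": -24,"z": -17.1,"ax": 0.56,"jaw": 0},
    {"x": 0,"y": -27,"z": -19.2,"ax": 0.62,"jaw": 0},
    {"x": 0,"y": -30,"z": -21.4,"ax": 0.68,"jaw": 0},
    {"x": 0,"y": -33,"z": -23.5,"ax": 0.74,"jaw": 0},
    {"x": 0,"y": -36,"z": -25.7,"ax": 0.8,"jaw": 0}
  ],
  "squeeze": 10
}}

```text
validation failed for argument at $.de...
```

Run:
```python
from h import *
st(); print(tgt(0,0,-180,220)); print(tgt(30,0,-180,200))
```

```text
t 0.15 panel mm [-377.   409.3  234.2] F [-0.5  0.  -0.3] q [0.998, 0.343, 1.525, 0.0, 1.275, -0.146] R [[-0.001, -0.937, 0.35], [-0.001, 0.35, 0.937], [-1.0, 0.0, -0.001]] g 0.997
(array([  1.46, -55.94, -42.  ]), array([ 1.213e+00, -1.000e-03,  0.000e+00]))
(array([  3.46, -55.94, -42.  ]), array([ 1.184, -0.318,  0.458]))
```

Emit:
{"op": "jog_arm", "data": {
  "deltas": [
    {"ax": 0.1,"ay": 0.0,"az": 0.0,"x": 0.0,"y": -3.0,"z": -2.2,"jaw": 0.0},
    {"ax": 0.2,"ay": 0.0,"az": 0.0,"x": 0.0,"y": -6.0,"z": -4.4,"jaw": 0.0}
  ],
  "squeeze": 10
}}

```text
time: 0.32
position: [0.2532, 0.4129, 0.2341]
eef_rot: [[-0.0, -0.809, 0.587], [-0.001, 0.587, 0.809], [-1.0, 0.0, -0.001]]
wrist_force: [0.2, -0.7, -0.2]
grip_width: 0.907
```

Run:
```python
from h import *
st(); print(tgt(0,0,-170,220))
```

```text
t 0.32 panel mm [-336.5  347.2  234.1] F [ 0.2 -0.7 -0.2] q [0.862, 0.269, 1.631, 0.0, 1.242, -0.081] R [[-0.0, -0.848, 0.53], [-0.001, 0.53, 0.848], [-1.0, 0.0, -0.001]] g 0.907
(array([  1.42, -55.95, -26.03]), array([ 1.012e+00, -1.000e-03,  0.000e+00]))
```

Emit:
{"op": "jog_arm", "data": {
  "deltas": [
    {"ax": 0.08,"ay": 0.0,"az": 0.0,"x": 0.1,"y": -3.5,"z": -1.6,"jaw": 0.0},
    {"ax": 0.16,"ay": 0.0,"az": 0.0,"x": 0.1,"y": -7.0,"z": -3.3,"jaw": 0.0},
    {"ax": 0.24,"ay": 0.0,"az": 0.0,"x": 0.2,"y": -10.5,"z": -4.9,"jaw": 0.0},
    {"ax": 0.32,"ay": 0.0,"az": 0.0,"x": 0.3,"y": -14.0,"z": -6.5,"jaw": 0.0},
    {"ax": 0.4,"ay": 0.0,"az": 0.0,"x": 0.4,"y": -17.5,"z": -8.1,"jaw": 0.0},
    {"ax": 0.48,"ay": 0.0,"az": 0.0,"x": 0.5,"y": -21.0,"z": -9.8,"jaw": 0.0},
    {"ax": 0.56,"ay": 0.0,"az": 0.0,"x": 0.6,"y": -24.5,"z": -11.4,"jaw": 0.0},
    {"ax": 0.64,"ay": 0.0,"az": 0.0,"x": 0.7,"y": -28.0,"z": -13.0,"jaw": 0.0},
    {"ax": 0.72,"ay": 0.0,"az": 0.0,"x": 0.8,"y": -31.5,"z": -14.7,"jaw": 0.0},
    {"ax": 0.8,"ay": 0.0,"az": 0.0,"x": 0.9,"y": -35.0,"z": -16.3,"jaw": 0.0},
    {"ax": 0.88,"ay": 0.0,"az": 0.0,"x": 1.0,"y": -38.5,"z": -17.9,"jaw": 0.0},
    {"ax": 0.95,"ay": 0.0,"az": 0.0,"x": 1.1,"y": -42.0,"z": -19.5,"jaw": 0.0}
  ]
}}

```text
time: 1.32
position: [0.4799, 0.0068, 0.2236]
eef_rot: [[-0.0, 0.01, 1.0], [0.0, 1.0, -0.01], [-1.0, 0.0, -0.0]]
wrist_force: [-0.7, 1.4, -0.6]
grip_width: 0.033
```

Run:
```python
from h import *
st(); print(tgt(0,0,-170,220)); print(tgt(40,0,-170,200))
```

```text
t 1.32 panel mm [-82.3 -42.3 223.6] F [-0.8  1.3 -0.6] q [-0.146, 0.27, 1.661, 0.0, 1.211, -0.135] R [[-0.0, -0.059, 0.998], [0.0, 0.998, 0.059], [-1.0, 0.0, -0.0]] g 0.033
(array([  0.35, -13.23,   7.46]), array([ 0.059, -0.   , -0.   ]))
(array([  2.35, -13.23,   7.46]), array([ 0.056, -0.021,  0.698]))
```

Emit:
{"op": "jog_arm", "data": {
  "deltas": [
    {"ax": 0.06,"ay": 0.0,"az": 0.1,"x": 0.3,"y": -2.2,"z": 1.2,"jaw": 0.0},
    {"ax": 0.06,"ay": 0.0,"az": 0.2,"x": 0.6,"y": -4.4,"z": 2.5,"jaw": 0.0},
    {"ax": 0.06,"ay": 0.0,"az": 0.3,"x": 0.9,"y": -6.6,"z": 3.7,"jaw": 0.0},
    {"ax": 0.06,"ay": -0.01,"az": 0.4,"x": 1.2,"y": -8.8,"z": 5.0,"jaw": 0.0},
    {"ax": 0.06,"ay": -0.02,"az": 0.5,"x": 1.5,"y": -11.0,"z": 6.2,"jaw": 0.0},
    {"ax": 0.06,"ay": -0.02,"az": 0.6,"x": 1.9,"y": -12.5,"z": 7.0,"jaw": 0.0},
    {"ax": 0.06,"ay": -0.02,"az": 0.7,"x": 2.3,"y": -13.2,"z": 7.5,"jaw": 0.0},
    {"ax": 0.06,"ay": -0.02,"az": 0.7,"x": 2.3,"y": -13.2,"z": 7.5,"jaw": 0.0}
  ]
}}

```text
time: 1.98
position: [0.5532, -0.1275, 0.1964]
eef_rot: [[0.042, 0.061, 0.997], [0.648, 0.758, -0.074], [-0.76, 0.65, -0.008]]
wrist_force: [-1.3, 0.2, -0.9]
grip_width: 0.002
```

Run:
```python
from h import *
st()
s=ctrl.observe()
cv2.imwrite("pics/wrist1.png",ctrl.read_camera("wrist"))
o=off(40,8,-9.5); print(o)
# lower corner at dot, 12 mm above
print(tgt(40,0,-149-o[0],67+12-o[1]))
print(tgt(60,0,-149-o[0],200))
```

```text
t 1.98 panel mm [ 1.000e-01 -1.712e+02  1.964e+02] F [-1.3  0.1 -0.9] q [-0.668, 0.636, 1.358, 0.565, 1.595, -0.709] R [[-0.003, 0.008, 1.0], [0.65, 0.76, -0.004], [-0.76, 0.65, -0.008]] g 0.002
[ -2.13512133 -12.23483784]
(array([ 9.59, -5.14,  0.08]), array([-0.006, -0.003, -0.005]))
(array([1.29, 1.89, 0.  ]), array([-0.007, -0.002,  0.344]))
```

View pics/wrist1.png

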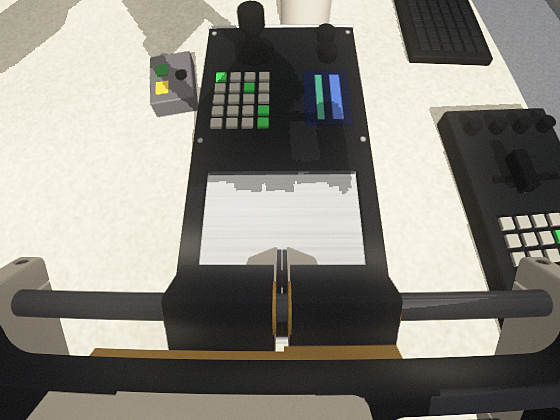

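```bash
cat >> h.py <<'E'
def projw(P,s):
    c=ctrl.calibration("wrist"); H=np.eye(4); H[:3,:3]=s["eef_rot"]; H[:3,3]=s["position"]
    M=np.linalg.inv(H@np.array(c["hand_eye"])); r,_=cv2.Rodrigues(M[:3,:3].copy())
    return cv2.projectPoints(np.array(P,float).reshape(-1,1,3),r,M[:3,3].copy(),np.array(c["camera_matrix"],float),np.array(c["dist"],float))[0].reshape(-1,2)
E
python3 - <<'E'
from h import *
s=ctrl.observe()
z=.067
print(projw(w(p,[[-.079,-.035,z],[.079,-.035,z],[.079,-.165,z],[-.079,-.165,z],[-.1,.2,z],[.1,.2,z]]),s).round(1))
a=cv2.imread("pics/wrist1.png")[10:290,150:410]; cv2.imwrite("pics/wrist1z.png",cv2.resize(a,None,fx=2,fy=2,interpolation=cv2.INTER_CUBIC))
E
```

```text
[[208.5 175.3]
 [354.8 174.4]
 [367.6 298. ]
 [196.6 298.7]
 [209.8  29.2]
 [352.5  28.1]]
```

View pics/wrist1z.png

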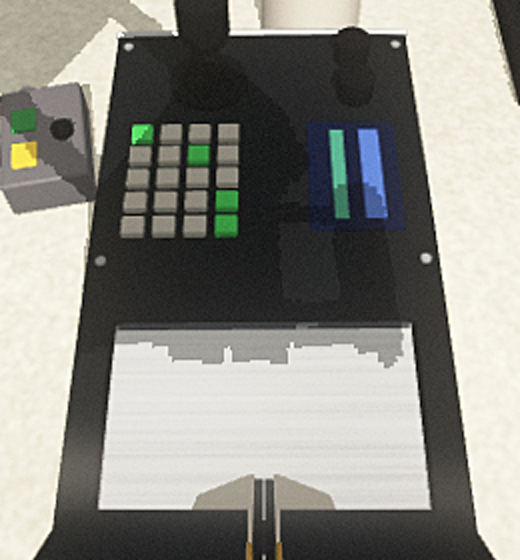

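Emit:
{"op": "jog_arm", "data": {
  "deltas": [
    {"ax": -0.01,"ay": 0.0,"az": 0.0,"x": 2.4,"y": -1.3,"z": 0.0,"jaw": 0.0},
    {"ax": -0.01,"ay": 0.0,"az": 0.0,"x": 4.8,"y": -2.6,"z": 0.0,"jaw": 0.0},
    {"ax": -0.01,"ay": 0.0,"az": 0.0,"x": 7.2,"y": -3.8,"z": 0.1,"jaw": 0.0},
    {"ax": -0.01,"ay": 0.0,"az": 0.0,"x": 9.6,"y": -5.1,"z": 0.1,"jaw": 0.0},
    {"ax": -0.01,"ay": 0.0,"az": 0.0,"x": 9.6,"y": -5.1,"z": 0.1,"jaw": 0.0},
    {"ax": -0.01,"ay": 0.0,"az": 0.0,"x": 9.6,"y": -5.1,"z": 0.1,"jaw": 0.0}
  ]
}}

```text
time: 2.53
position: [0.5557, -0.0995, 0.0949]
eef_rot: [[0.04, 0.042, 0.998], [0.643, 0.763, -0.058], [-0.765, 0.644, 0.003]]
wrist_force: [1.3, -0.6, 0.4]
grip_width: 0.005
```

Run:
```python
from h import *
st()
o=off(40,8,-9.5)
print(tgt(40,0,-149-o[0],67-4-o[1]))
for n in("side","scene"):
    im=ctrl.read_camera(n); a=im[225:375,215:385] if n=="side" else im[150:300,110:310]
    cv2.imwrite(f"pics/{n}2z.png",cv2.resize(a,None,fx=4,fy=4,interpolation=cv2.INTER_CUBIC))
```

```text
t 2.53 panel mm [   0.7 -143.1   94.9] F [ 1.3 -0.5  0.4] q [-0.626, 0.737, 1.48, 0.587, 1.385, -0.819] R [[-0.005, -0.011, 1.0], [0.644, 0.765, 0.011], [-0.765, 0.644, 0.003]] g 0.005
(array([ 1.26, -1.56, -0.08]), array([ 0.011, -0.005, -0.002]))
```

View pics/side2z.png

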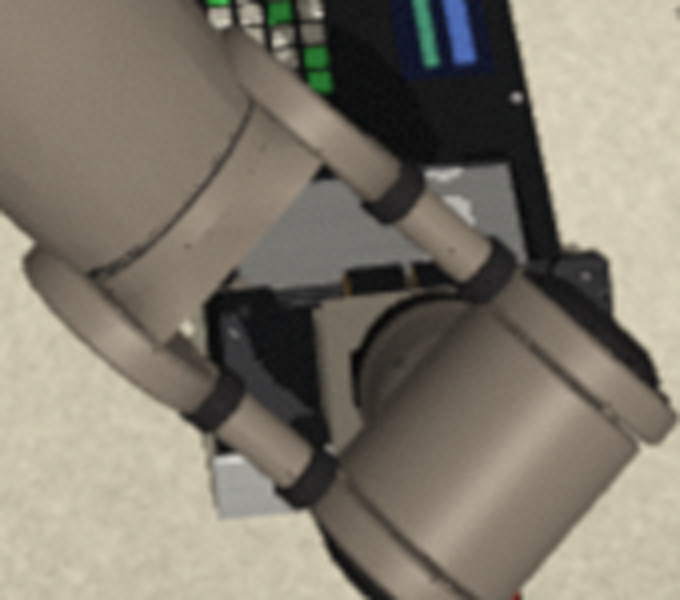

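View pics/scene2z.png

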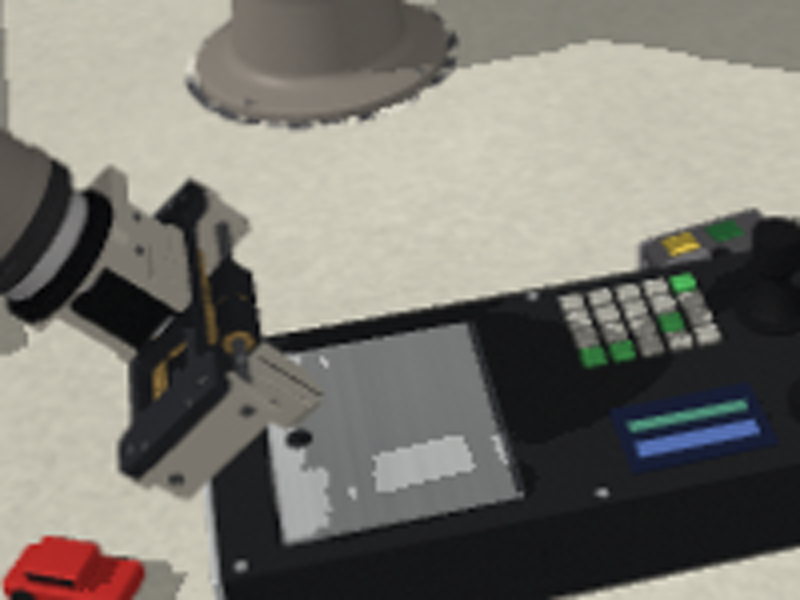

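Emit:
{"op": "jog_arm", "data": {
  "deltas": [
    {"ax": 0.01,"ay": 0.0,"az": 0.0,"x": 0.5,"y": -0.9,"z": -0.1,"jaw": 0.0},
    {"ax": 0.01,"ay": 0.0,"az": 0.0,"x": 0.8,"y": -1.17,"z": -0.1,"jaw": 0.0},
    {"ax": 0.01,"ay": 0.0,"az": 0.0,"x": 0.95,"y": -1.3,"z": -0.1,"jaw": 0.0},
    {"ax": 0.01,"ay": 0.0,"az": 0.0,"x": 1.03,"y": -1.37,"z": -0.1,"jaw": 0.0},
    {"ax": 0.01,"ay": 0.0,"az": 0.0,"x": 1.1,"y": -1.43,"z": -0.1,"jaw": 0.0},
    {"ax": 0.01,"ay": 0.0,"az": 0.0,"x": 1.1,"y": -1.43,"z": -0.1,"jaw": 0.0}
  ]
}}

```text
time: 3.13
position: [0.5552, -0.1054, 0.0775]
eef_rot: [[0.044, 0.053, 0.998], [0.643, 0.763, -0.068], [-0.765, 0.644, -0.001]]
wrist_force: [-0.6, -2.7, 5.5]
grip_width: 0.005
```

Run:
```python
from h import *
st()
```

```text
t 3.13 panel mm [   0.6 -149.    77.5] F [-0.5 -2.8  5.5] q [-0.636, 0.763, 1.484, 0.589, 1.36, -0.833] R [[-0.001, -0.0, 1.0], [0.644, 0.765, 0.001], [-0.765, 0.644, -0.001]] g 0.005
```

Emit:
{"op": "jog_arm", "data": {
  "deltas": [
    {"ax": 0.0,"ay": 0.0,"az": 0.0,"x": 0.08,"y": -0.06,"z": 0.0,"jaw": 0.0},
    {"ax": 0.0,"ay": 0.0,"az": 0.0,"x": 0.15,"y": -0.13,"z": 0.0,"jaw": 0.0},
    {"ax": 0.0,"ay": 0.0,"az": 0.0,"x": 0.19,"y": -0.16,"z": 0.0,"jaw": 0.0},
    {"ax": 0.0,"ay": 0.0,"az": 0.0,"x": 0.19,"y": -0.16,"z": 0.0,"jaw": 0.0}
  ]
}}

```text
time: 3.47
position: [0.5553, -0.1054, 0.0752]
eef_rot: [[0.044, 0.053, 0.998], [0.643, 0.763, -0.068], [-0.765, 0.644, -0.0]]
wrist_force: [-1.0, -3.2, 5.5]
grip_width: 0.003
```

Run:
```python
from h import *
st()
```

```text
t 3.47 panel mm [   0.6 -149.    75.2] F [-0.8 -3.3  5.5] q [-0.636, 0.767, 1.485, 0.589, 1.356, -0.835] R [[-0.001, -0.0, 1.0], [0.644, 0.765, 0.001], [-0.765, 0.644, -0.0]] g 0.003
```

Emit:
{"op": "jog_arm", "data": {
  "deltas": [
    {"ax": 0.0,"ay": 0.0,"az": 0.0,"x": 0.08,"y": -0.06,"z": 0.0,"jaw": 0.0},
    {"ax": 0.0,"ay": 0.0,"az": 0.0,"x": 0.11,"y": -0.09,"z": 0.0,"jaw": 0.0},
    {"ax": 0.0,"ay": 0.0,"az": 0.0,"x": 0.11,"y": -0.09,"z": 0.0,"jaw": 0.0}
  ]
}}

```text
time: 3.72
position: [0.5553, -0.1055, 0.0743]
eef_rot: [[0.044, 0.052, 0.998], [0.643, 0.763, -0.068], [-0.765, 0.644, 0.0]]
wrist_force: [-2.5, -3.3, 8.9]
grip_width: 0.008
```

Run:
```python
from h import *
st()
o=off(60,8,9.5); print(o)
print(tgt(40,0,-149,90))
print(tgt(50,0,-205,110))
```

```text
t 3.72 panel mm [   0.7 -149.1   74.3] F [-2.2 -3.4  8.9] q [-0.636, 0.768, 1.486, 0.59, 1.355, -0.837] R [[-0.0, -0.001, 1.0], [0.644, 0.765, 0.001], [-0.765, 0.644, 0.0]] g 0.008
[11.67820323  4.22724134]
(array([-1.19,  1.02, -0.07]), array([ 0.001, -0.   , -0.002]))
(array([-6.33, -1.98, -0.07]), array([ 0.001, -0.001,  0.173]))
```

Emit:
{"op": "jog_arm", "data": {
  "deltas": [
    {"ax": 0.0,"ay": 0.0,"az": 0.0,"x": -1.2,"y": 0.8,"z": 0.0,"jaw": 0.0},
    {"ax": 0.0,"ay": 0.0,"az": 0.05,"x": -3.2,"y": 0.6,"z": 0.0,"jaw": 0.0},
    {"ax": 0.0,"ay": 0.0,"az": 0.1,"x": -5.5,"y": -1.0,"z": 0.0,"jaw": 0.0},
    {"ax": 0.0,"ay": 0.0,"az": 0.17,"x": -6.3,"y": -2.0,"z": 0.0,"jaw": 0.0},
    {"ax": 0.0,"ay": 0.0,"az": 0.17,"x": -6.3,"y": -2.0,"z": 0.0,"jaw": 0.0},
    {"ax": 0.0,"ay": 0.0,"az": 0.17,"x": -6.3,"y": -2.0,"z": 0.0,"jaw": 0.0},
    {"ax": 0.0,"ay": 0.0,"az": 0.17,"x": -6.3,"y": -2.0,"z": 0.0,"jaw": 0.0},
    {"ax": 0.0,"ay": 0.0,"az": 0.17,"x": -6.3,"y": -2.0,"z": 0.0,"jaw": 0.0},
    {"ax": 0.0,"ay": 0.0,"az": 0.17,"x": -6.3,"y": -2.0,"z": 0.0,"jaw": 0.0},
    {"ax": 0.0,"ay": 0.0,"az": 0.17,"x": -6.3,"y": -2.0,"z": 0.0,"jaw": 0.0}
  ]
}}

```text
time: 4.55
position: [0.5514, -0.1595, 0.1087]
eef_rot: [[0.05, 0.044, 0.998], [0.762, 0.644, -0.066], [-0.645, 0.764, -0.001]]
wrist_force: [0.6, -0.1, 0.3]
grip_width: 0.008
```

Run:
```python
from h import *
st()
for n in("wrist","scene"):
    im=ctrl.read_camera(n); a=im if n=="wrist" else im[150:300,110:310]
    cv2.imwrite(f"pics/{n}3z.png",a if n=="wrist" else cv2.resize(a,None,fx=4,fy=4,interpolation=cv2.INTER_CUBIC))
```

```text
t 4.55 panel mm [   0.5 -203.3  108.7] F [ 0.6 -0.   0.3] q [-0.751, 0.836, 1.338, 0.633, 1.604, -0.877] R [[-0.003, -0.001, 1.0], [0.764, 0.645, 0.003], [-0.645, 0.764, -0.001]] g 0.008
```

View pics/wrist3z.png

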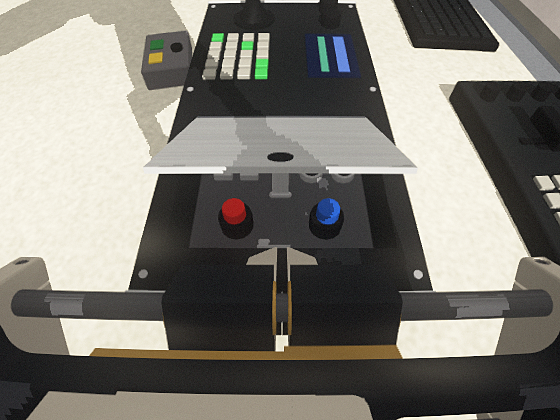

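View pics/scene3z.png

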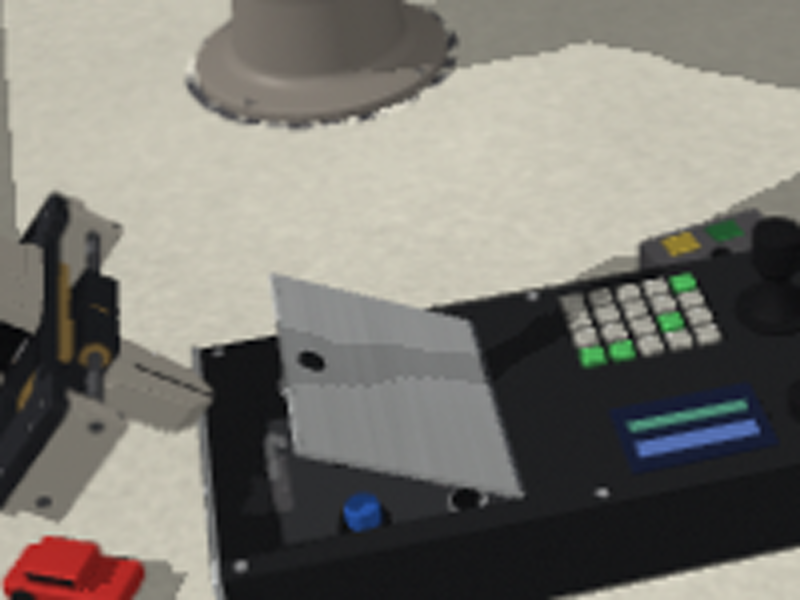

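Run:
```python
from h import *
print(tgt(60,0,-205,90)); print(tgt(60,0,-147,88))
```

```text
(array([ 1.09, -1.51, -0.04]), array([ 0.   , -0.003,  0.177]))
(array([ 5.65,  2.08, -0.03]), array([ 0.   , -0.003,  0.177]))
```

Emit:
{"op": "jog_arm", "data": {
  "deltas": [
    {"ax": 0.0,"ay": 0.0,"az": 0.1,"x": 0.6,"y": -0.8,"z": 0.0,"jaw": 0.0},
    {"ax": 0.0,"ay": 0.0,"az": 0.18,"x": 1.1,"y": -1.5,"z": 0.0,"jaw": 0.0},
    {"ax": 0.0,"ay": 0.0,"az": 0.18,"x": 1.1,"y": -1.5,"z": 0.0,"jaw": 0.0},
    {"ax": 0.0,"ay": 0.0,"az": 0.18,"x": 2.6,"y": -0.3,"z": 0.0,"jaw": 0.0},
    {"ax": 0.0,"ay": 0.0,"az": 0.18,"x": 4.1,"y": 0.9,"z": 0.0,"jaw": 0.0},
    {"ax": 0.0,"ay": 0.0,"az": 0.18,"x": 5.6,"y": 2.0,"z": 0.0,"jaw": 0.0},
    {"ax": 0.0,"ay": 0.0,"az": 0.18,"x": 5.6,"y": 2.0,"z": 0.0,"jaw": 0.0},
    {"ax": 0.0,"ay": 0.0,"az": 0.18,"x": 5.6,"y": 2.0,"z": 0.0,"jaw": 0.0}
  ]
}}

```text
time: 5.32
position: [0.5551, -0.104, 0.0882]
eef_rot: [[0.057, 0.034, 0.998], [0.865, 0.498, -0.066], [-0.499, 0.866, -0.001]]
wrist_force: [0.3, -0.6, -0.4]
grip_width: 0.004
```

Run:
```python
from h import *
st()
im=ctrl.read_camera("scene")[150:300,110:310]
cv2.imwrite(f"pics/scene4z.png",cv2.resize(im,None,fx=4,fy=4,interpolation=cv2.INTER_CUBIC))
r=108
for th in np.arange(.4,1.85,.1):
    C=np.array([-35-r*np.cos(th)-2*np.sin(th),65+r*np.sin(th)-2*np.cos(th)])-off(60,8,9.5)
    print(th.round(2),C.round(1),*tgt(60,0,*C))
```

```text
t 5.32 panel mm [   0.3 -147.7   88.2] F [ 0.4 -0.5 -0.4] q [-0.723, 0.911, 1.399, 0.757, 1.626, -0.943] R [[-0.003, -0.001, 1.0], [0.866, 0.499, 0.003], [-0.499, 0.866, -0.001]] g 0.004
0.4 [-146.9  101. ] [-0.5   1.2  -0.06] [ 0.001 -0.002 -0.001]
0.5 [-142.4  110.8] [-0.6   2.27 -0.06] [ 0.001 -0.002 -0.001]
0.6 [-136.9  120.1] [-0.59  3.35 -0.06] [ 0.001 -0.002 -0.001]
0.7 [-130.6  128.8] [-0.47  4.43 -0.06] [ 0.001 -0.002 -0.001]
0.8 [-123.4  136.9] [-0.25  5.48 -0.05] [ 0.001 -0.002 -0.001]
0.9 [-115.4  144.1] [ 0.08  6.51 -0.05] [ 0.001 -0.002 -0.001]
1.0 [-106.7  150.6] [ 0.51  7.5  -0.05] [ 0.001 -0.002 -0.001]
1.1 [-97.4 156.1] [ 1.03  8.44 -0.05] [ 0.001 -0.002 -0.001]
1.2 [-87.7 160.7] [ 1.65  9.33 -0.05] [ 0.001 -0.002 -0.001]
1.3 [-77.5 164.3] [ 2.35 10.15 -0.05] [ 0.001 -0.002 -0.001]
1.4 [-67.  166.9] [ 3.14 10.9  -0.04] [ 0.001 -0.002 -0.001]
1.5 [-56.3 168.4] [ 3.99 11.56 -0.04] [ 0.001 -0.002 -0.001]
1.6 [-45.5 168.8] [ 4.9  12.14 -0.04] [ 0.001 -0.002 -0.001]
1.7 [-34.7 168.1] [ 5.87 12.62 -0.04] [ 0.001 -0.002 -0.001]
1.8 [-24.1 166.4] [ 6.88 13.   -0.03] [ 0.001 -0.002 -0.001]
```

View pics/scene4z.png

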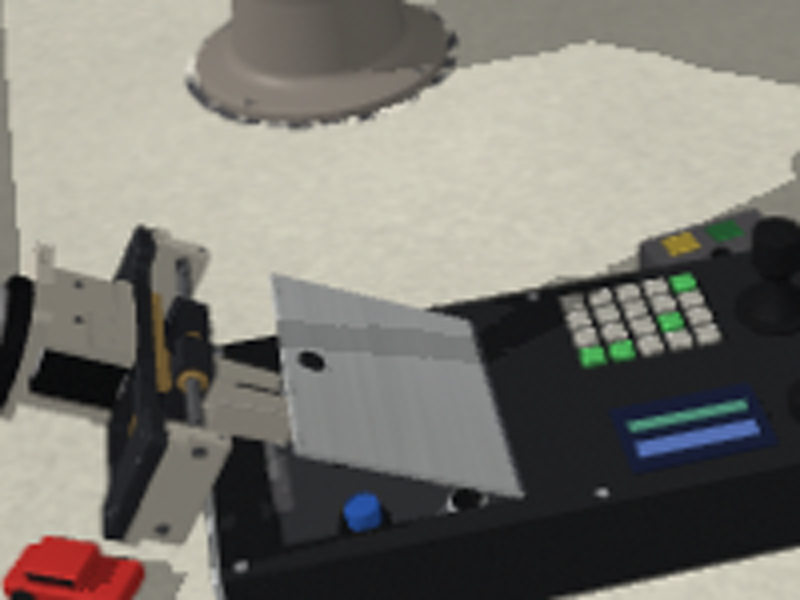

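Emit:
{"op": "jog_arm", "data": {
  "deltas": [
    {"ax": 0.0,"ay": 0.0,"az": 0.0,"x": -0.3,"y": 0.8,"z": 0.0,"jaw": 0.0},
    {"ax": 0.0,"ay": 0.0,"az": 0.0,"x": -0.5,"y": 1.5,"z": 0.0,"jaw": 0.0},
    {"ax": 0.0,"ay": 0.0,"az": 0.0,"x": -0.6,"y": 2.3,"z": 0.0,"jaw": 0.0},
    {"ax": 0.0,"ay": 0.0,"az": 0.0,"x": -0.6,"y": 2.9,"z": 0.0,"jaw": 0.0},
    {"ax": 0.0,"ay": 0.0,"az": 0.0,"x": -0.6,"y": 3.5,"z": 0.0,"jaw": 0.0},
    {"ax": 0.0,"ay": 0.0,"az": 0.0,"x": -0.5,"y": 4.2,"z": 0.0,"jaw": 0.0},
    {"ax": 0.0,"ay": 0.0,"az": 0.0,"x": -0.4,"y": 4.9,"z": 0.0,"jaw": 0.0},
    {"ax": 0.0,"ay": 0.0,"az": 0.0,"x": -0.2,"y": 5.5,"z": 0.0,"jaw": 0.0},
    {"ax": 0.0,"ay": 0.0,"az": 0.0,"x": 0.0,"y": 6.1,"z": 0.0,"jaw": 0.0},
    {"ax": 0.0,"ay": 0.0,"az": 0.0,"x": 0.2,"y": 6.8,"z": 0.0,"jaw": 0.0},
    {"ax": 0.0,"ay": 0.0,"az": 0.0,"x": 0.5,"y": 7.5,"z": 0.0,"jaw": 0.0}
  ]
}}

```text
time: 6.28
position: [0.5579, -0.0627, 0.1503]
eef_rot: [[0.058, 0.035, 0.998], [0.866, 0.496, -0.068], [-0.497, 0.868, -0.002]]
wrist_force: [0.7, -1.6, -1.4]
grip_width: 0.003
```

Run:
```python
from h import *
st()
im=ctrl.read_camera("scene")[130:280,110:310]
cv2.imwrite(f"pics/scene5z.png",cv2.resize(im,None,fx=4,fy=4,interpolation=cv2.INTER_CUBIC))
r=108
for th in np.arange(1,1.85,.1):
    C=np.array([-35-r*np.cos(th)-2*np.sin(th),65+r*np.sin(th)-2*np.cos(th)])-off(60,8,9.5)
    print(th.round(2),C.round(1),*tgt(60,0,*C))
```

```text
t 6.28 panel mm [   0.3 -106.3  150.3] F [ 0.8 -1.6 -1.4] q [-0.671, 0.794, 1.45, 0.798, 1.646, -0.868] R [[-0.002, 0.001, 1.0], [0.868, 0.497, 0.001], [-0.497, 0.868, -0.002]] g 0.003
1.0 [-106.7  150.6] [-0.09 -0.14 -0.04] [ 0.    -0.003 -0.004]
1.1 [-97.4 156.1] [ 0.44  0.8  -0.03] [ 0.    -0.003 -0.004]
1.2 [-87.7 160.7] [ 1.06  1.69 -0.03] [ 0.    -0.003 -0.004]
1.3 [-77.5 164.3] [ 1.76  2.5  -0.03] [ 0.    -0.003 -0.004]
1.4 [-67.  166.9] [ 2.54  3.25 -0.03] [ 0.    -0.003 -0.004]
1.5 [-56.3 168.4] [ 3.4   3.91 -0.03] [ 0.    -0.003 -0.004]
1.6 [-45.5 168.8] [ 4.31  4.48 -0.02] [ 0.    -0.003 -0.004]
1.7 [-34.7 168.1] [ 5.28  4.96 -0.02] [ 0.    -0.003 -0.004]
1.8 [-24.1 166.4] [ 6.29  5.34 -0.02] [ 0.    -0.003 -0.004]
```

View pics/scene5z.png

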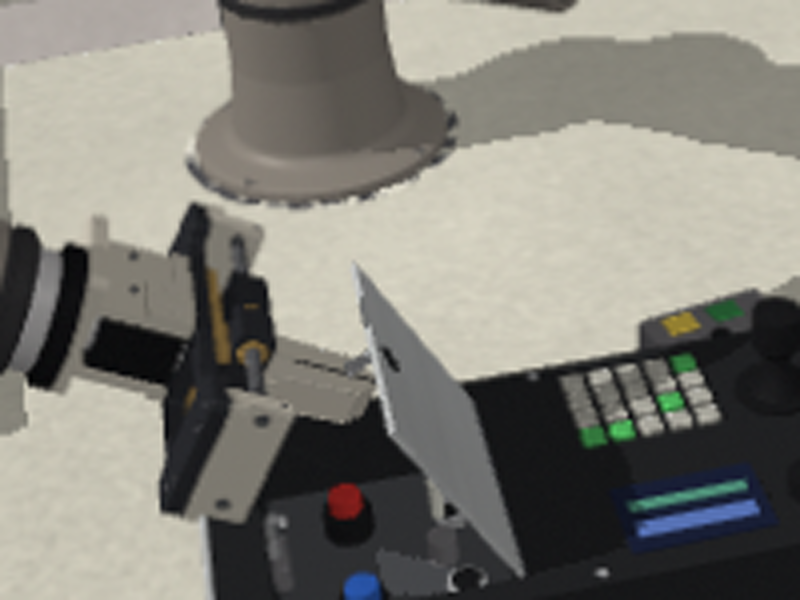

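Emit:
{"op": "jog_arm", "data": {
  "deltas": [
    {"ax": 0.0,"ay": 0.0,"az": 0.0,"x": 0.3,"y": 0.6,"z": 0.0,"jaw": 0.0},
    {"ax": 0.0,"ay": 0.0,"az": 0.0,"x": 0.7,"y": 1.2,"z": 0.0,"jaw": 0.0},
    {"ax": 0.0,"ay": 0.0,"az": 0.0,"x": 1.2,"y": 1.8,"z": 0.0,"jaw": 0.0},
    {"ax": 0.0,"ay": 0.0,"az": 0.0,"x": 1.7,"y": 2.4,"z": 0.0,"jaw": 0.0},
    {"ax": 0.0,"ay": 0.0,"az": 0.0,"x": 2.2,"y": 2.9,"z": 0.0,"jaw": 0.0},
    {"ax": 0.0,"ay": 0.0,"az": 0.0,"x": 2.8,"y": 3.4,"z": 0.0,"jaw": 0.0},
    {"ax": 0.0,"ay": 0.0,"az": 0.0,"x": 3.4,"y": 3.9,"z": 0.0,"jaw": 0.0},
    {"ax": 0.0,"ay": 0.0,"az": 0.0,"x": 4.0,"y": 4.3,"z": 0.0,"jaw": 0.0},
    {"ax": 0.0,"ay": 0.0,"az": 0.0,"x": 4.6,"y": 4.7,"z": 0.0,"jaw": 0.0},
    {"ax": 0.0,"ay": 0.0,"az": 0.0,"x": 5.2,"y": 4.9,"z": 0.0,"jaw": 0.0},
    {"ax": 0.0,"ay": 0.0,"az": 0.0,"x": 5.6,"y": 5.1,"z": 0.0,"jaw": 0.0},
    {"ax": 0.0,"ay": 0.0,"az": 0.0,"x": 5.6,"y": 5.1,"z": 0.0,"jaw": 0.0}
  ]
}}

```text
time: 7.33
position: [0.5627, 0.0116, 0.1663]
eef_rot: [[0.057, 0.035, 0.998], [0.866, 0.496, -0.067], [-0.497, 0.868, -0.002]]
wrist_force: [0.7, 0.7, 0.8]
grip_width: 0.005
```

Run:
```python
from h import *
st()
im=ctrl.read_camera("scene")[130:280,110:310]
cv2.imwrite(f"pics/scene6z.png",cv2.resize(im,None,fx=4,fy=4,interpolation=cv2.INTER_CUBIC))
o=off(30,8,-9.5); print(o)
print(tgt(60,0,-70,175))
print(tgt(45,-20,-140,165),tgt(30,-40,-120-o[0],46+12-o[1]))
```

```text
t 7.33 panel mm [ -0.  -31.8 166.3] F [0.6 0.7 0.8] q [-0.568, 0.729, 1.541, 0.865, 1.57, -0.833] R [[-0.003, 0.001, 1.0], [0.868, 0.497, 0.002], [-0.497, 0.868, -0.002]] g 0.005
[ -4.22724134 -11.67820323]
(array([-3.7 , -1.12, -0.01]), array([-0.001, -0.003, -0.003]))
(array([-9.27, -5.47, -2.03]), array([-0.   , -0.003, -0.265])) (array([ -2.43, -12.54,  -4.  ]), array([-0.   , -0.003, -0.527]))
```

View pics/scene6z.png

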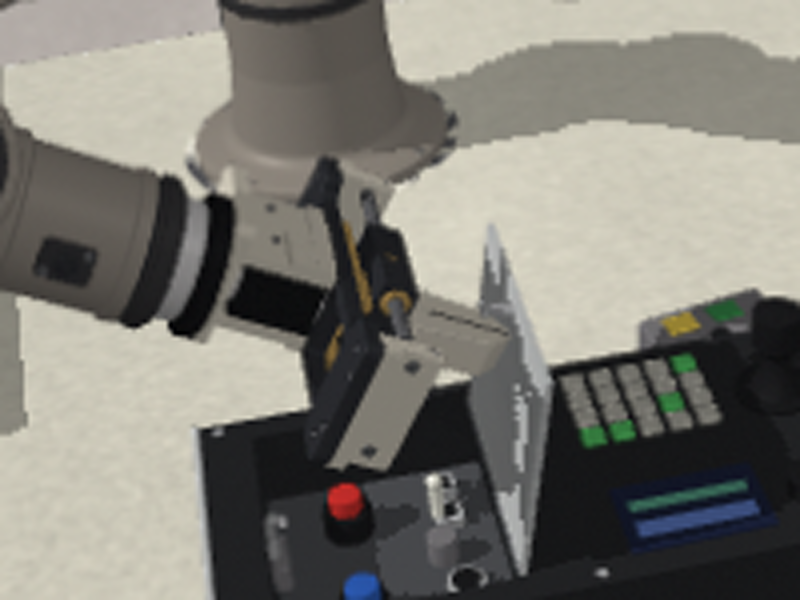

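Emit:
{"op": "jog_arm", "data": {
  "deltas": [
    {"ax": 0.0,"ay": 0.0,"az": 0.0,"x": -2.0,"y": -0.6,"z": 0.0,"jaw": 0.0},
    {"ax": 0.0,"ay": 0.0,"az": 0.0,"x": -5.0,"y": -2.0,"z": -0.5,"jaw": 0.0},
    {"ax": 0.0,"ay": 0.0,"az": -0.1,"x": -7.5,"y": -4.0,"z": -1.2,"jaw": 0.0},
    {"ax": 0.0,"ay": 0.0,"az": -0.2,"x": -9.3,"y": -5.5,"z": -2.0,"jaw": 0.0},
    {"ax": 0.0,"ay": 0.0,"az": -0.3,"x": -9.0,"y": -6.5,"z": -3.0,"jaw": 0.0},
    {"ax": 0.0,"ay": 0.0,"az": -0.4,"x": -8.0,"y": -7.5,"z": -4.0,"jaw": 0.0},
    {"ax": 0.0,"ay": 0.0,"az": -0.53,"x": -7.5,"y": -8.0,"z": -4.0,"jaw": 0.0},
    {"ax": 0.0,"ay": 0.0,"az": -0.53,"x": -7.5,"y": -8.0,"z": -4.0,"jaw": 0.0},
    {"ax": 0.0,"ay": 0.0,"az": -0.53,"x": -7.5,"y": -8.0,"z": -4.0,"jaw": 0.0}
  ]
}}

```text
time: 8.13
position: [0.516, -0.0905, 0.1353]
eef_rot: [[0.032, 0.057, 0.998], [0.497, 0.865, -0.066], [-0.867, 0.498, -0.0]]
wrist_force: [0.6, 0.4, -0.4]
grip_width: 0.006
```

Run:
```python
from h import *
st()
s=ctrl.observe()
im=ctrl.read_camera("scene")[130:280,110:310]
cv2.imwrite(f"pics/scene7z.png",cv2.resize(im,None,fx=4,fy=4,interpolation=cv2.INTER_CUBIC))
cv2.imwrite("pics/wrist7.png",ctrl.read_camera("wrist"))
o=off(30,8,-9.5)
print(projw(w(p,[[-.04,-.12,.046],[.04,-.12,.046]]),s),proj("scene",w(p,[[-.04,-.12,.046],[.04,-.12,.046]]))*4-np.array([440,520]))
print(tgt(30,-40,-120-o[0],46+12-o[1]))
```

```text
t 8.13 panel mm [ -39.5 -136.9  135.3] F [ 0.5  0.5 -0.4] q [-0.587, 0.555, 1.604, 0.466, 1.293, -0.721] R [[-0.002, -0.003, 1.0], [0.498, 0.867, 0.003], [-0.867, 0.498, -0.0]] g 0.006
[[280.39564426 255.72231294]
 [377.60352555 255.74018297]] [[342.23494251 491.55022319]
 [359.70654081 582.26745664]]
(array([ 6.73, -1.3 , -0.05]), array([ 0.   , -0.002,  0.001]))
```

View pics/scene7z.png

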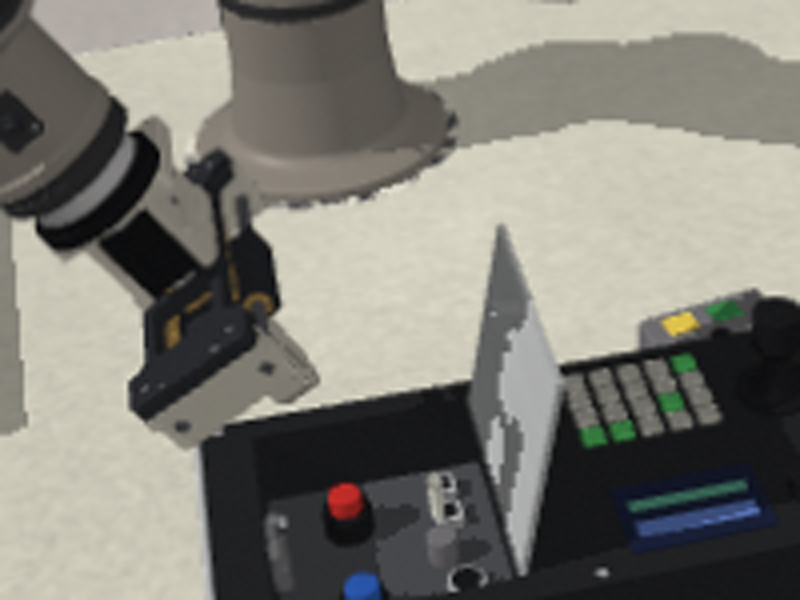

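View pics/wrist7.png

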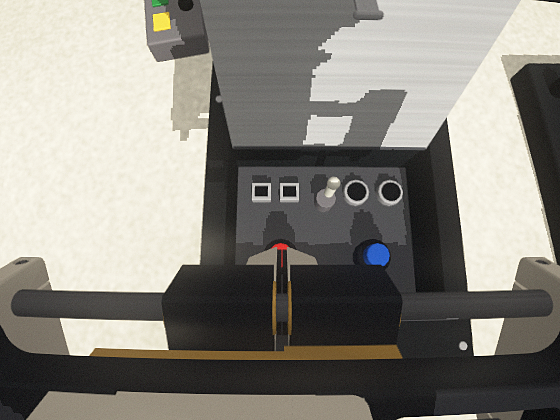

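Emit:
{"op": "jog_arm", "data": {
  "deltas": [
    {"ax": 0.0,"ay": 0.0,"az": 0.0,"x": 2.3,"y": -0.3,"z": 0.0,"jaw": 0.0},
    {"ax": 0.0,"ay": 0.0,"az": 0.0,"x": 4.6,"y": -0.7,"z": -0.1,"jaw": 0.0},
    {"ax": 0.0,"ay": 0.0,"az": 0.0,"x": 6.8,"y": -1.2,"z": -0.1,"jaw": 0.0},
    {"ax": 0.0,"ay": 0.0,"az": 0.0,"x": 6.8,"y": -1.2,"z": -0.1,"jaw": 0.0},
    {"ax": 0.0,"ay": 0.0,"az": 0.0,"x": 6.8,"y": -1.2,"z": -0.1,"jaw": 0.0}
  ]
}}

```text
time: 8.65
position: [0.5159, -0.0684, 0.0685]
eef_rot: [[0.03, 0.062, 0.998], [0.499, 0.864, -0.069], [-0.866, 0.499, -0.005]]
wrist_force: [1.1, -0.6, 1.0]
grip_width: 0.006
```

Run:
```python
from h import *
st()
im=ctrl.read_camera("scene")[130:280,110:310]
cv2.imwrite(f"pics/scene8z.png",cv2.resize(im,None,fx=4,fy=4,interpolation=cv2.INTER_CUBIC))
o=off(30,8,-9.5)
for d in (0,-3,-6,-7): print(d,tgt(30,-40,-119-o[0],46+d-o[1]))
```

```text
t 8.65 panel mm [ -41.2 -114.8   68.5] F [ 1.1 -0.5  1. ] q [-0.553, 0.638, 1.681, 0.505, 1.141, -0.772] R [[-0.004, 0.002, 1.0], [0.499, 0.866, 0.0], [-0.866, 0.499, -0.005]] g 0.006
0 (array([ 1.05, -0.54,  0.04]), array([-0.001, -0.002,  0.002]))
-3 (array([ 1.31, -0.69,  0.04]), array([-0.001, -0.002,  0.002]))
-6 (array([ 1.57, -0.84,  0.04]), array([-0.001, -0.002,  0.002]))
-7 (array([ 1.66, -0.89,  0.04]), array([-0.001, -0.002,  0.002]))
```

View pics/scene8z.png

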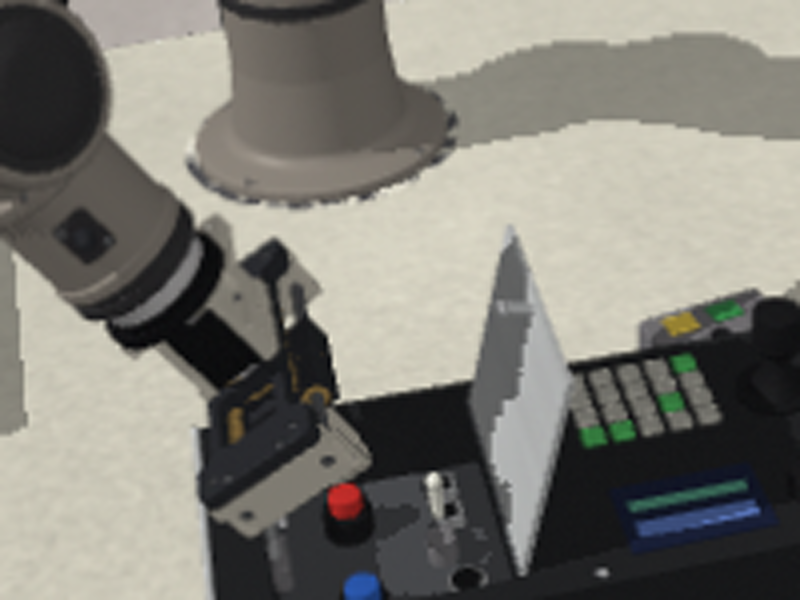

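Emit:
{"op": "jog_arm", "data": {
  "deltas": [
    {"ax": 0.0,"ay": 0.0,"az": 0.0,"x": 0.5,"y": -0.27,"z": 0.0,"jaw": 0.0},
    {"ax": 0.0,"ay": 0.0,"az": 0.0,"x": 0.9,"y": -0.47,"z": 0.0,"jaw": 0.0},
    {"ax": 0.0,"ay": 0.0,"az": 0.0,"x": 1.15,"y": -0.6,"z": 0.0,"jaw": 0.0},
    {"ax": 0.0,"ay": 0.0,"az": 0.0,"x": 1.31,"y": -0.69,"z": 0.0,"jaw": 0.0},
    {"ax": 0.0,"ay": 0.0,"az": 0.0,"x": 1.31,"y": -0.69,"z": 0.0,"jaw": 0.0},
    {"ax": 0.0,"ay": 0.0,"az": 0.0,"x": 1.31,"y": -0.69,"z": 0.0,"jaw": 0.0}
  ]
}}

```text
time: 9.2
position: [0.5168, -0.068, 0.055]
eef_rot: [[0.034, 0.059, 0.998], [0.495, 0.866, -0.068], [-0.868, 0.497, -0.0]]
wrist_force: [0.7, -1.9, 2.9]
grip_width: 0.008
```

Run:
```python
from h import *
st()
```

```text
t 9.2 panel mm [ -40.3 -114.4   55. ] F [ 0.8 -1.9  2.9] q [-0.551, 0.658, 1.69, 0.513, 1.111, -0.788] R [[-0.001, -0.001, 1.0], [0.497, 0.868, 0.001], [-0.868, 0.497, -0.0]] g 0.008
```

Emit:
{"op": "jog_arm", "data": {
  "deltas": [
    {"ax": 0.0,"ay": 0.0,"az": 0.0,"x": 0.1,"y": -0.06,"z": 0.0,"jaw": 0.0},
    {"ax": 0.0,"ay": 0.0,"az": 0.0,"x": 0.2,"y": -0.12,"z": 0.0,"jaw": 0.0},
    {"ax": 0.0,"ay": 0.0,"az": 0.0,"x": 0.3,"y": -0.17,"z": 0.0,"jaw": 0.0},
    {"ax": 0.0,"ay": 0.0,"az": 0.0,"x": 0.35,"y": -0.2,"z": 0.0,"jaw": 0.0},
    {"ax": 0.0,"ay": 0.0,"az": 0.0,"x": 0.35,"y": -0.2,"z": 0.0,"jaw": 0.0}
  ]
}}

```text
time: 9.62
position: [0.5169, -0.0679, 0.0513]
eef_rot: [[0.034, 0.059, 0.998], [0.496, 0.866, -0.068], [-0.868, 0.497, -0.0]]
wrist_force: [0.1, -3.1, 8.9]
grip_width: 0.006
```

Run:
```python
from h import *
st()
```

```text
t 9.62 panel mm [ -40.2 -114.3   51.3] F [ 0.3 -3.1  8.9] q [-0.551, 0.664, 1.692, 0.515, 1.104, -0.793] R [[-0.001, -0.001, 1.0], [0.497, 0.868, 0.001], [-0.868, 0.497, -0.0]] g 0.006
```

Emit:
{"op": "jog_arm", "data": {
  "deltas": [
    {"ax": 0.0,"ay": 0.0,"az": 0.0,"x": 0.08,"y": -0.05,"z": 0.0,"jaw": 0.0},
    {"ax": 0.0,"ay": 0.0,"az": 0.0,"x": 0.09,"y": -0.05,"z": 0.0,"jaw": 0.0},
    {"ax": 0.0,"ay": 0.0,"az": 0.0,"x": 0.09,"y": -0.05,"z": 0.0,"jaw": 0.0}
  ]
}}

```text
time: 9.87
position: [0.517, -0.068, 0.0509]
eef_rot: [[0.034, 0.059, 0.998], [0.496, 0.866, -0.068], [-0.868, 0.497, 0.0]]
wrist_force: [-0.9, -5.6, 15.1]
grip_width: 0.003
```

Run:
```python
from h import *
st()
im=ctrl.read_camera("scene")[130:280,110:310]
cv2.imwrite(f"pics/scene9z.png",cv2.resize(im,None,fx=4,fy=4,interpolation=cv2.INTER_CUBIC))
print(tgt(30,-40,-150,170))
```

```text
t 9.87 panel mm [ -40.2 -114.3   50.9] F [-0.5 -5.6 15.1] q [-0.551, 0.664, 1.692, 0.516, 1.103, -0.794] R [[-0.0, -0.001, 1.0], [0.497, 0.868, 0.001], [-0.868, 0.497, 0.0]] g 0.003
(array([-12.1 ,   2.82,   0.02]), array([ 0.001, -0.   ,  0.003]))
```

View pics/scene9z.png

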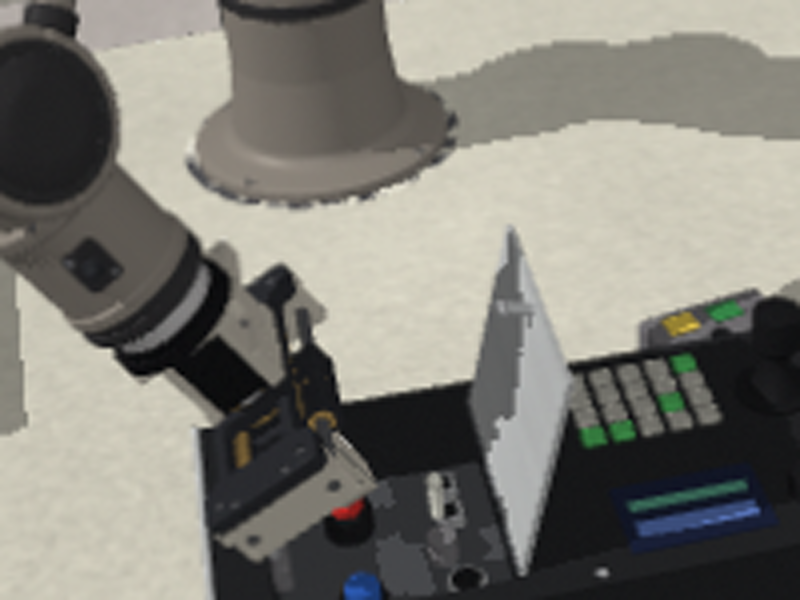

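Emit:
{"op": "jog_arm", "data": {
  "deltas": [
    {"ax": 0.0,"ay": 0.0,"az": 0.0,"x": -0.9,"y": 0.5,"z": 0.0,"jaw": 0.0},
    {"ax": 0.0,"ay": 0.0,"az": 0.0,"x": -3.0,"y": 1.3,"z": 0.0,"jaw": 0.0},
    {"ax": 0.0,"ay": 0.0,"az": 0.0,"x": -6.0,"y": 1.8,"z": 0.0,"jaw": 0.0},
    {"ax": 0.0,"ay": 0.0,"az": 0.0,"x": -9.0,"y": 2.3,"z": 0.0,"jaw": 0.0},
    {"ax": 0.0,"ay": 0.0,"az": 0.0,"x": -12.0,"y": 2.8,"z": 0.0,"jaw": 0.0},
    {"ax": 0.0,"ay": 0.0,"az": 0.0,"x": -14.0,"y": 0.0,"z": 0.0,"jaw": 0.0},
    {"ax": 0.0,"ay": 0.0,"az": 0.0,"x": -16.0,"y": -3.0,"z": 0.0,"jaw": 0.0},
    {"ax": 0.0,"ay": 0.0,"az": 0.0,"x": -16.0,"y": -3.0,"z": 0.0,"jaw": 0.0},
    {"ax": 0.0,"ay": 0.0,"az": 0.0,"x": -16.0,"y": -3.0,"z": 0.0,"jaw": 0.0}
  ]
}}

```text
time: 10.67
position: [0.5089, -0.1738, 0.1729]
eef_rot: [[0.032, 0.062, 0.998], [0.497, 0.865, -0.07], [-0.867, 0.498, -0.003]]
wrist_force: [-0.7, 0.7, -0.7]
grip_width: 0.007
```

Run:
```python
from h import *
st()
im=ctrl.read_camera("scene")
cv2.imwrite("pics/scene10.png",im); im=im[130:280,110:310]
cv2.imwrite(f"pics/scene10z.png",cv2.resize(im,None,fx=4,fy=4,interpolation=cv2.INTER_CUBIC))
cv2.imwrite("pics/wrist10.png",ctrl.read_camera("wrist"))
cv2.imwrite("pics/side10.png",ctrl.read_camera("side"))
```

```text
t 10.67 panel mm [ -40.9 -220.5  172.9] F [-0.7  0.6 -0.7] q [-0.71, 0.566, 1.459, 0.412, 1.459, -0.757] R [[-0.002, 0.002, 1.0], [0.498, 0.867, -0.001], [-0.867, 0.498, -0.003]] g 0.007
```

View pics/scene10z.png

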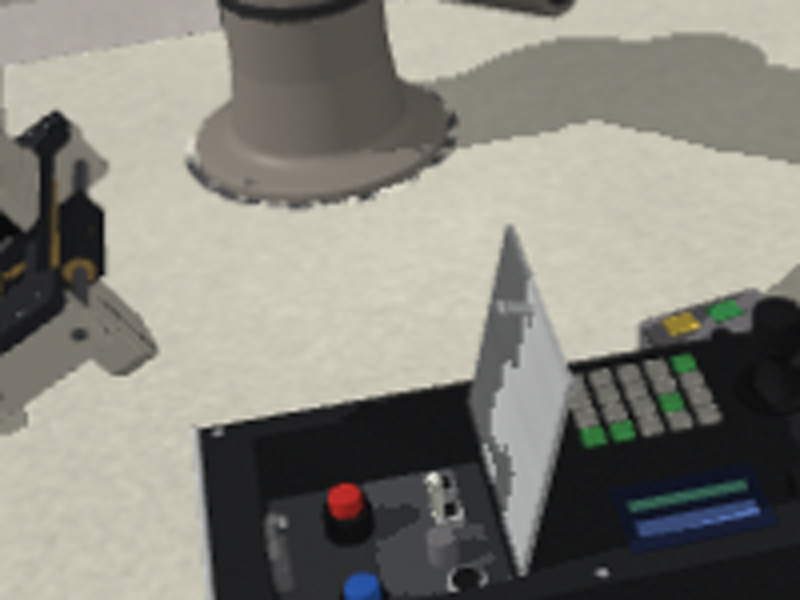

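View pics/wrist10.png

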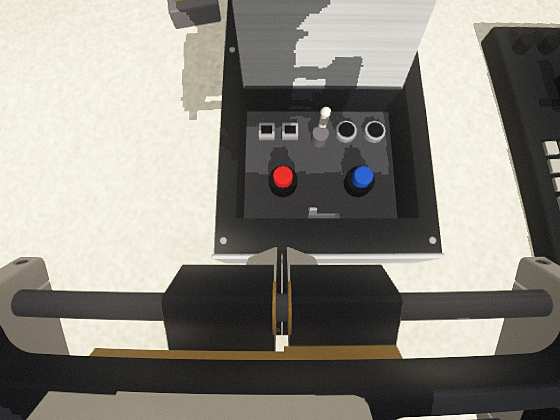

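View pics/side10.png

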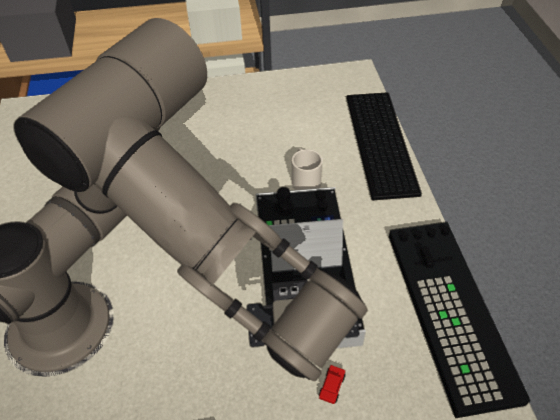

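View pics/scene10.png

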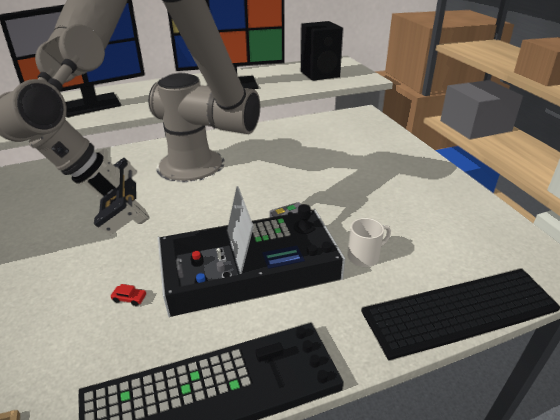

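The flap stands open. The red button is back up, at (283,177) in the wrist view, and the blue one is untouched at (362,177). The car, mug and belt pack are in their starting pixel positions, and the arm is clear of everything.

Run:
```python
from station import ctrl
print(ctrl.close_job())
```

```text
the job is handed in; nothing more can be done
None
```

The panel's reset is done and the job is handed in at about 11 s of the 54 s allowed; the hand-in gave no verdict.

- **Flap catch:** I pressed at the dark dot about 5 mm down, until the force rose to about 9 N. The flap then sprang ajar.
- **Opening:** I pushed the flap up and over from below with the closed fingertips to about 1.7 rad. It kept moving slightly further open on its own and stayed there.
- **Red button:** I pressed it until it hit its stop. The force passed 5 N and reached 15 N for only 0.4 mm more travel, and the button's travel has to be inferred from this because it is not reported. After I backed off, the pictures showed it up again.

**Last checks:** The flap was standing open, the red button was up, and the blue button was never touched. The mug, toy car and intercom pack looked unmoved. The arm was clear, with only sensor noise (about 1 N) on the wrist.

**Disagreement:** The wrist camera showed the hinge and the blue button about 3 to 5 pixels (3 to 4 mm) from where the panel fit put them. That is a little over the stated 2 mm calibration accuracy, and I shifted the red-button press about 1 mm towards it.

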